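# Clear the inspection board and show a vial to it

## Task

The vial-inspection board is blocked by a stray jar on its base plate: put that jar back on the jar pyramid, upright in the free place of the second layer so that it bridges the gap between the two jars below, and let it go. Then draw the pink-capped vial out of the blue rack, turn it on its side and hold it raised in front of the board's black-and-white panel, lying about level and lengthwise along the panel, so that it can be looked through. Finish while still holding it there, steady and clear of the board, and leave all the other stock standing where it is.

Things in the scene. Friction and masses are not known exactly. Their poses are not given: they have to be found in the camera images.
- jar: the stray jar, standing on the base plate of the inspection board: white plastic salve jar with a broad green label and flat lid, 52 dia x 60 tall, 0.08 to 0.17 kg; origin at the centre of its underside, z up through the lid
- jar_1: bottom-layer jar at one end of the pyramid's row, same kind as the stray jar; origin at the centre of its underside
- jar_2: middle jar of the bottom layer, same kind; origin at the centre of its underside. The stray jar goes on the gap between this one and jar_3
- jar_3: bottom-layer jar at the other end of the row, same kind; origin at the centre of its underside
- jar_top: jar already standing in the second layer, bridging jar_1 and jar_2, same kind; origin at the centre of its underside. Beside the finished place only about 6 mm is left between it and the stray jar, so the fingers should close across the row (along the tray's x)
- tray: low cardboard tray that holds the bottom row, 70 (its x) x 192 (its y, along the row) x 22 high, floor 5 thick, fixed; jars stand 58 apart along its y. Origin at the centre of its underside, on the table
- gap (a point): the free place of the second layer: the point where the centre of the stray jar's underside belongs, level with the lids of jar_2 and jar_3 (65 above the table), midway between them; its axes are the tray's
- rack: blue plastic vial rack, 256 (its x) x 66 (its y) x 34 high, fixed, with four wells in a row along its x, 62 apart, 45 dia, 26 deep (well floor 8 above the table); one well is empty. Origin at the centre of its underside
- vial: the vial to be shown: amber glass injection vial with a paper label, aluminium crimp and pink cap, 73 tall; body 42 dia for the lowest 48 mm, then narrow neck and 28 dia cap (top 6 mm); 0.09 to 0.14 kg. It stands upright in a well of the rack, 47 mm of it (22 mm of the wide body) above the rack's top. Origin at the centre of its underside, z up through the cap
- vial_mid (a point): the middle of the pink-capped vial, on its axis 36.5 above its underside
- vial_a: another vial in the rack, same size, blue cap; origin at the centre of its underside
- vial_b: another vial in the rack, same size, green cap; origin at the centre of its underside
- booth: vial-inspection board, fixed: grey base plate 260 (its x) x 320 (its y) x 8 thick; upright panel 22 thick and 320 wide (along its y) rising to 308, front face at x = +104 mm in its frame, left half lit white, right half black; an LED hood on top, undersurface about 308 high, reaches out to x = +74. Its front looks along its own -x. Origin at the centre of the plate's underside, on the table
- view (a point): the viewing point: 104 in front of the panel's face, midway across it, 180 above the table; axes as the board's (x towards the panel, y along the panel, z up)
- bottle: white bottle with green label, 66 dia x 130 tall, standing on the table, to be left alone; origin at the centre of its underside
- tin: small steel salve tin with pink lid, 49 dia x 26 tall, on the table, to be left alone; origin at the centre of its underside
Things that resemble listed ones, but are neither listed nor needed, are in the scene too. Leave any purple look-alike of the jar_1 alone.

How it is judged:
On the way, in this order (a step that is already met when the one before it is completed fails the run):
1. the stray jar stands in the free place of the second layer, let go (horizontal distance between jar and gap below 0.014 m and z of jar in the frame of gap between -0.004 and 0.004 m and angle between jar's own z axis and vertical below 0.08 rad and contact force between jar and the fingers below 0.05 N and linear speed of jar below 0.02 m/s), for 0.2 s.
2. the pink-capped vial is drawn out of the rack and carried by the fingers (z of vial in the frame of rack above 0.05 m and contact force between vial and the fingers above 0.5 N), for 0.1 s.
At the end, for the whole second after the job is handed in: Jar upright, let go, within 14 mm of the free place, on both jars below. Vial held still, its middle 34-194 mm from the panel face, within 120 mm of mid-panel, 110-290 mm up, < 30 deg off level, < 43 deg off the panel's width, off the board. Other stock upright, moved < 20 mm (jars) or 15 mm (all of step 1 and x of vial_mid in the frame of view between -0.09 and 0.07 m and y of vial_mid in the frame of view between -0.12 and 0.12 m and z of vial_mid in the frame of view between -0.07 and 0.11 m and angle between vial's own z axis and vertical between 1.05 and 2.09 rad and angle between the z axis of vial and the y axis of booth, either way round below 0.75 rad and contact force between vial and the fingers above 1 N and contact force between vial and booth below 0.05 N and linear speed of vial below 0.03 m/s and angular speed of vial below 0.2 rad/s and distance of each of jar_1, jar_2, jar_3, jar_top from where it was at the start of the episode below 0.02 m and distance of each of vial_a, vial_b, bottle, tin from where it was at the start of the episode below 0.015 m and angle between each of jar_1, jar_2, jar_3, jar_top, vial_a, vial_b, bottle's own z axis and vertical below 0.12 rad); the arm keeps its last pose, push and grip.
It fails at once if other stock is knocked over or pushed out of its place (distance of any of jar_1, jar_2, jar_3, jar_top from where it was at the start of the episode above 0.03 m or distance of any of vial_a, vial_b, bottle, tin from where it was at the start of the episode above 0.025 m).
It also fails if it takes over 51 s, if anything falls off the work surface, if the arm or the gripper's body presses on something with over 40 N, if the wrist force passes 120 N, or if a joint passes its speed limit or range.

## Robot

A 7-joint arm with a two-finger parallel gripper is mounted at the origin on the work surface. World frame = base frame: x ahead of the robot, y to its left, z up, the work surface at z = 0. Lengths are in m, angles in rad, forces in N, time in s.
With the tool pointing down it reaches from about 0.4 to 0.85 m from the base axis. Payload 10.4 kg.
Tool frame: the origin (TCP) lies midway between the tips of the shut fingers; the grasp point (between the pads) lies 19 mm behind it (manip.pinch_z is the distance from the TCP to the grasp point, in m); y points along the fingers, x is the direction in which the jaws open and shut, and the axes are right-handed (so a half turn about y gives the same grasp; the last joint's range is limited). The gripper opens to 85 mm and grips with 20 to 120 N. Pads are 22 mm wide; open, the fingers measure 114 mm over their backs; the gripper's body (76 mm by 85 mm) begins 54 mm behind the grasp point. The pads swing forward as they close: fully open they stand 13 mm farther back than shut.
Start: joints at [-1.18, 0.332, -0.065, 1.46, 0.022, 1.35, -0.088], TCP at [0.251, 0.572, 0.231] pointing down, gripper open.
Joint ranges: [-2.6, 2.6], [-0.5, 2.12], [-1.47, 1.34], [0.16, 2.42], [-1.27, 4.41], [0.06, 2.06], [-2.6, 2.6]. Speed limits (rad/s): [2.22, 2.22, 2.79, 2.79, 3.14, 3.14, 3.14].

## Interface

Orientations are given as a unit quaternion [x, y, z, w].
In Python, from workcell import manip gives the robot as it stands.
- The arm moves only by the shell command python3 -m pendant 'ROWS' [OPENING] [FORCE]. ROWS is a JSON object of lists of equal length, an entry for each row: "offset": the shift along the tool's x, y, z scaled (see below), a list of three; "turn": the turn, a rotation vector about the tool's x, y, z scaled (see below), a list of three. A call has 1 to 12 rows; each row is the pose to reach, as a shift and turn from the pose measured when the call began, along the tool's axes at that moment; what a row does not reach only later rows make up. The controller multiplies each number of a shift by 200 mm and each number of a turn by 45 degrees. A row lasts 1/8 s, in which the tool goes at most 62.5 mm and 10.7 degrees, less where a joint would pass 70% of its speed; a pose out of reach is approached as far as the arm can. A call with a number of a shift or a turn outside -1 to 1 is refused whole. A call with a gripper value outside its range is refused whole. OPENING is the opening in per cent of the stroke, from 0 (shut) to 100 (fully open), set as the call begins (- or left out, the last holds). The fingers move at their own pace and stop on an object; FORCE is the grip in N (left out, the last holds). Time passes only in rows, so rows that repeat a pose let the fingers close. It gives the time, the measured TCP pose, the force and the opening at its end, in the units of the state.
- manip.get_obs(): the state, without advancing time (a new reading comes with each control period).
- manip.camera(name): name is "scene" or "side" or "wrist"; returns (picture, depth): 420x560x3 uint8, red, green, blue; 420x560 float32, m along the optical axis (not along the pixel's ray), 0 where there is no reading.
- manip.camera_model(name): a dict with "intrinsics" (3x3 intrinsics, pixels), "k1" (the pictures are not rectified: a ray, as slopes to the right and down, at radius r is drawn at 1 + k1 r^2 times it, then the intrinsics apply), "R" (3x3) and "t" (3): a world point X has camera coordinates R X + t; the wrist camera has in their place "tool_from_camera" (4x4, takes a point from camera to tool coordinates, whose origin is the TCP and whose axes are the tool frame's). Camera axes: x right, y down, z forward; pixel columns grow to the right and rows downward; lengths in m; the calibration is good to about 2 mm. A picture is of the moment at which its call begins: read the wrist's pose just before it. camera_model takes no time and is no camera call.
- manip.hand_in(): hands the job in, once; it reports no verdict.
The state is a dict: "clock": time; "joint_pos": joint angles; "joint_velocities": joint speeds; "tau": joint torques, N m; "position": TCP position; "ee_rot": TCP orientation; "ft_force": force on the tool from outside, world axes, zero at the start; "torque": the same for the moment, N m; "grip_width": opening from 0.0 (shut) to 1.0 (fully open).
Only numpy, scipy, OpenCV 4.12 (cv2) and the standard library are available. Lean on these libraries where they do the work, as an engineer would, in place of code of your own. Each camera call takes 0.05 s, during which the arm holds its last target. There are 200 camera calls.

## Working session

There is one attempt and no reset: what is moved stays moved. The work goes in short steps, Python scripts to look and compute and a shell command to move; the robot and the scene stay as the last step left them, time stands still between calls to the robot, and variables do not carry over. Pictures are saved under pics/ and viewed, about 8 in all and at most 12, crops included, and the job is handed in when it is done.

```bash
mkdir -p pics; ls; python3 - <<'E'
from workcell import manip
import cv2,numpy as np
o=manip.get_obs();print({k:np.round(v,3).tolist() for k,v in o.items()},manip.pinch_z)
ims=[]
for n in ["scene","side"]:
    p,d=manip.camera(n);np.savez(f"{n}0.npz",p=p,d=d);cv2.imwrite(f"pics/{n}0.png",cv2.cvtColor(p,cv2.COLOR_RGB2BGR))
    m=manip.camera_model(n);print(n,m)
print(manip.camera_model("wrist"))
E
```

```text
pics
{'clock': 0.0, 'joint_pos': [-1.18, 0.333, -0.065, 1.461, 0.022, 1.35, -0.088], 'joint_velocities': [0.002, -0.0, -0.0, 0.001, -0.001, 0.0, -0.001], 'tau': [-0.0, -62.544, 0.049, -39.163, 0.016, 0.01, 0.0], 'position': [0.251, 0.572, 0.23], 'ee_rot': [0.592, 0.386, -0.387, -0.592], 'ft_force': [-1.175, -0.398, 0.097], 'torque': [-0.017, -0.049, 0.021], 'grip_width': 0.997} 0.0187
scene {'intrinsics': array([[385.25496362,   0.        , 287.20003217],
       [  0.        , 385.25496362, 210.87010901],
       [  0.        ,   0.        ,   1.        ]]), 'k1': -0.031870611801220104, 'R': array([[-0.78067377,  0.62490705, -0.00629597],
       [ 0.4902121 ,  0.60609351, -0.6263727 ],
       [-0.38760877, -0.49207909, -0.7794983 ]]), 't': array([ 0.41001644, -0.15044274,  1.15665674])}
side {'intrinsics': array([[438.68957171,   0.        , 276.73457367],
       [  0.        , 438.68957171, 206.94809344],
       [  0.        ,   0.        ,   1.        ]]), 'k1': -0.0242198144717295, 'R': array([[ 0.67052854, -0.74188168,  0.00174737],
       [-0.40026251, -0.36374692, -0.84111717],
       [ 0.62464503,  0.56329366, -0.54085011]]), 't': array([-0.36674824,  0.28244293,  0.73230638])}
{'intrinsics': array([[342.60794795,   0.        , 280.82870858],
       [  0.        , 342.60794795, 209.36770812],
       [  0.        ,   0.        ,   1.        ]]), 'k1': -0.06107813490939635, 'tool_from_camera': array([[ 9.99999945e-01,  5.79889682e-05, -3.25650851e-04,
         3.53105530e-04],
       [ 3.27970371e-04, -3.01730401e-01,  9.53393234e-01,
        -1.43700612e-01],
       [-4.29724719e-05, -9.53393288e-01, -3.01730403e-01,
         7.76747331e-02],
       [ 0.00000000e+00,  0.00000000e+00,  0.00000000e+00,
         1.00000000e+00]])}
```

View pics/scene0.png

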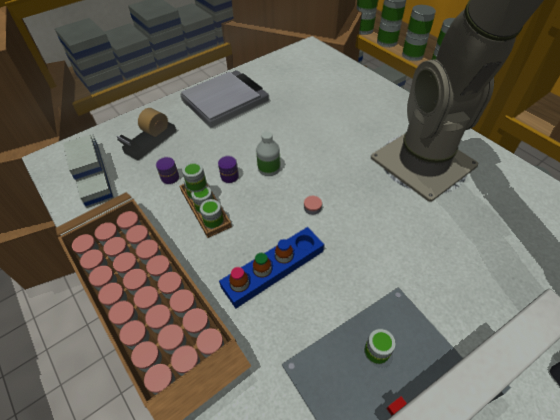

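View pics/side0.png

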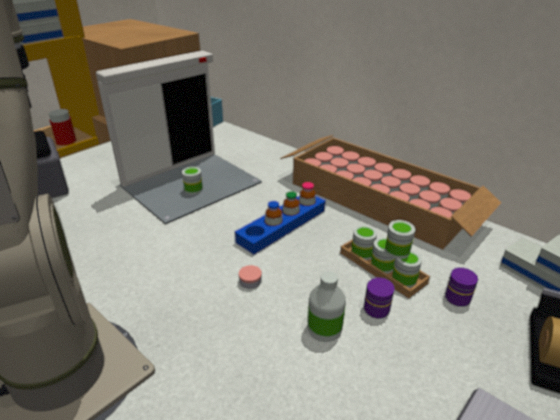

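```bash
cat > h.py <<'E'
from workcell import manip
import cv2,numpy as np
from scipy.spatial.transform import Rotation as Rt
def cloud(n,p,d,m=None,pose=None):
    m=m or manip.camera_model(n);K=m["intrinsics"];k=m["k1"]
    v,u=np.mgrid[:420,:560]
    X=(u-K[0,2])/K[0,0];Y=(v-K[1,2])/K[1,1];x,y=X.copy(),Y.copy()
    for _ in range(8):
        s=1+k*(x*x+y*y);x,y=X/s,Y/s
    P=np.stack([x*d,y*d,d],-1)
    if n=="wrist":
        T=m["tool_from_camera"];P=P@T[:3,:3].T+T[:3,3]
        R=Rt.from_quat(pose["ee_rot"]).as_matrix();P=P@R.T+pose["position"]
    else: P=(P-m["t"])@m["R"]
    P[d<=0]=np.nan
    return P
def clusters(P,z0,z1,mask=None,minpx=25):
    with np.errstate(invalid='ignore'): m=(P[...,2]>z0)&(P[...,2]<z1)
    if mask is not None: m&=mask
    m=cv2.morphologyEx(m.astype(np.uint8),cv2.MORPH_OPEN,np.ones((2,2),np.uint8))
    n,l,s,c=cv2.connectedComponentsWithStats(m)
    out=[]
    for i in range(1,n):
        if s[i,4]<minpx: continue
        q=P[l==i]; (cx,cy),r=cv2.minEnclosingCircle(q[:,:2].astype(np.float32))
        out.append((s[i,4],c[i].round(),np.r_[cx,cy,r].round(4),q.mean(0).round(4),np.median(q[:,2]).round(4)))
    return out
def state():
    o=manip.get_obs();R=Rt.from_quat(o["ee_rot"]).as_matrix()
    print("t",round(o["clock"],2),"pos",np.round(o["position"],4),"grip",round(o["grip_width"],3),"F",np.round(o["ft_force"],1),"q",np.round(o["joint_pos"],2));print("R",np.round(R,3).tolist());return o,R
E
python3 - <<'E'
from h import *
for n in ["scene","side"]:
    a=np.load(n+"0.npz");P=cloud(n,a["p"],a["d"])
    for nm,z in [("bot",65),("plate",68),("top",125),("vial",81),("rack",34),("tray",22),("tin",26),("bottle",130),("plate8",8)]:
        print(n,nm)
        for c in clusters(P,z/1e3-.004,z/1e3+.004,minpx=25 if z!=8 else 3000):
            if c[2][2]<.3 and abs(c[3][0])<1.2: print("  ",c[0],c[1],c[2],c[3],c[4])
    print(n,[P[v,u].round(3) for u,v in ([(380,340),(201,193),(210,207),(194,168),(238,272),(302,240)] if n=="scene" else [(192,171),(365,231),(400,227),(383,242),(407,258),(308,187)])])
E
```

```text
scene bot
   40 [149. 128.] [ 0.5929 -0.5942  0.0226] [ 0.5966 -0.5847  0.0618] 0.0619
   25 [131. 144.] [ 0.6693 -0.5535  0.01  ] [ 0.6685 -0.5502  0.0631] 0.0634
   33 [128. 210.] [ 0.7807 -0.3193  0.0181] [ 0.7813 -0.3205  0.0636] 0.0636
   135 [131. 224.] [ 0.7919 -0.2696  0.0383] [ 0.7923 -0.271   0.0672] 0.0679
   203 [141. 245.] [ 0.8066 -0.2033  0.0419] [ 0.801  -0.2007  0.0668] 0.0681
   38 [156. 249.] [ 0.7794 -0.1711  0.0099] [ 0.7791 -0.1692  0.0648] 0.0676
   71 [284. 251.] [0.5464 0.0169 0.0181] [0.5503 0.0218 0.0628] 0.0626
   92 [158. 258.] [ 0.7894 -0.1404  0.0259] [ 0.7866 -0.1413  0.0674] 0.0681
   76 [264. 265.] [0.6008 0.0143 0.0227] [0.6092 0.0213 0.0621] 0.0629
   39 [177. 279.] [ 0.78   -0.0682  0.0136] [ 0.7781 -0.0678  0.0682] 0.0684
   73 [239. 280.] [0.6704 0.013  0.0177] [0.6736 0.0174 0.0628] 0.0628
   29 [132. 332.] [ 0.9079 -0.0187  0.0094] [ 0.907  -0.0182  0.0683] 0.0683
   69 [153. 349.] [0.887  0.0285 0.0227] [0.8894 0.0379 0.0654] 0.0679
scene plate
   41 [ 29. 104.] [ 0.8493 -0.9606  0.0252] [ 0.8505 -0.9582  0.0635] 0.0638
   25 [ 13. 108.] [ 0.
[... 10941 characters left out ...]
86  0.0252] 0.026
   73 [405. 280.] [ 0.5894 -0.3216  0.0241] [ 0.5785 -0.3252  0.0242] 0.024
   82 [459. 296.] [ 0.6247 -0.4248  0.0285] [ 0.6071 -0.4274  0.0238] 0.0246
   77 [376. 308.] [ 0.4827 -0.3195  0.0247] [ 0.4709 -0.3238  0.0241] 0.0244
side bottle
   139 [140. 142.] [0.4855 0.455  0.0777] [0.4827 0.4541 0.1263] 0.1262
   153 [404. 228.] [ 0.6009 -0.2934  0.0216] [ 0.6006 -0.2933  0.1267] 0.1267
   190 [330. 278.] [ 0.4434 -0.2388  0.0857] [ 0.3834 -0.27    0.125 ] 0.1302
side plate8
side [array([0.532, 0.298, 0.07 ]), array([ 0.616, -0.2  ,  0.066]), array([ 0.6  , -0.285,  0.126]), array([ 0.606, -0.251,  0.067]), array([ 0.595, -0.314,  0.065]), array([ 0.659, -0.004,  0.083])]
```

```bash
python3 - <<'E'
from h import *
seeds={"jar":(.534,.300,.068),"j3":(.615,-.199,.065),"j2":(.607,-.252,.065),"j1":(.597,-.312,.065),"top":(.600,-.287,.125),"pink":(.668,.009,.081),"green":(.607,.013,.081),"blue":(.546,.015,.081)}
R={}
for n in ["scene","side"]:
    a=np.load(n+"0.npz");P=cloud(n,a["p"],a["d"]);R[n]=P
    for k,s in seeds.items():
        c=np.array(s)
        r=.016 if s[2]==.081 else .028
        for _ in range(10):
            with np.errstate(invalid='ignore'):
                m=(np.hypot(P[...,0]-c[0],P[...,1]-c[1])<r)&(abs(P[...,2]-s[2])<.005)
            q=P[m]
            if len(q)<5: break
            c=.5*(q[:,:2].max(0)+q[:,:2].min(0)) if 0 else q[:,:2].mean(0)
        v,u=np.nonzero(m)
        print(n,k,c.round(4),"n",len(q),"z",np.median(q[:,2]).round(4) if len(q) else None,"ext",np.ptp(q[:,:2],axis=0).round(3),"px",u.mean().round(1),v.mean().round(1))
P=R["side"]
q=P.reshape(-1,3);q=q[(q[:,0]>.35)&(q[:,0]<.75)&(q[:,1]>.41)&(q[:,1]<.5)&(q[:,2]>.05)&(q[:,2]<.28)]
for _ in range(4):
    A=np.polyfit(q[:,0],q[:,1],1);r=q[:,1]-np.polyval(A,q[:,0]);q=q[abs(r)<.008]
print("panel",A,len(q),np.degrees(np.arctan(A[0])),"x range",np.percentile(q[:,0],[.5,99.5]))
# rack axis from blue pixels on scene
for n in["scene","side"]:
    a=np.load(n+"0.npz")["p"].astype(int);m=(a[...,2]>90)&(a[...,0]<60)&(a[...,1]<90)&(abs(R[n][...,2]-.034)<.006)
    q=R[n][m][:,:2];q=q[(q[:,0]>.35)&(q[:,0]<.8)&(abs(q[:,1])<.15)];print("rack",len(q),cv2.minAreaRect(q.astype(np.float32)))
    m=(abs(R[n][...,2]-.008)<.004)&(a.max(-1)<110)&(a.max(-1)>50)
    q=R[n][m][:,:2];q=q[(q[:,0]>.3)&(q[:,0]<.8)&(q[:,1]>.15)&(q[:,1]<.45)];print("plate",len(q),cv2.minAreaRect(q.astype(np.float32)))
E
```

```text
scene jar [0.535  0.3061] n 548 z 0.0677 ext [0.052 0.05 ] px 381.3 341.9
scene j3 [ 0.6151 -0.1966] n 281 z 0.0656 ext [0.051 0.052] px 210.0 207.3
scene j2 [ 0.6082 -0.2469] n 210 z 0.0654 ext [0.051 0.051] px 202.0 194.2
scene j1 [ 0.6217 -0.3159] n 12 z 0.0658 ext [0.009 0.037] px 184.3 181.6
scene top [ 0.6034 -0.2824] n 257 z 0.1257 ext [0.05  0.052] px 192.2 169.3
scene pink [0.6702 0.0091] n 126 z 0.0815 ext [0.027 0.027] px 237.1 272.4
scene green [0.6079 0.0114] n 124 z 0.0813 ext [0.028 0.027] px 261.0 257.7
scene blue [0.5463 0.0139] n 112 z 0.0813 ext [0.028 0.03 ] px 283.5 243.9
side jar [0.5292 0.2993] n 159 z 0.0696 ext [0.052 0.05 ] px 190.9 171.6
side j3 [ 0.6093 -0.2037] n 294 z 0.0664 ext [0.05 0.05] px 364.6 233.0
side j2 [ 0.5971 -0.2466] n 187 z 0.0662 ext [0.047 0.051] px 378.7 243.6
side j1 [ 0.5905 -0.3222] n 281 z 0.066 ext [0.048 0.044] px 409.6 260.5
side top [ 0.5966 -0.2899] n 341 z 0.1263 ext [0.049 0.049] px 401.3 228.6
side pink [0.6662 0.0044] n 66 z 0.0825 ext [0.027 0.026] px 307.2 185.2
side green [0.6049 0.0069] n 76 z 0.0823 ext [0.026 0.027] px 290.6 194.3
side blue [0.5429 0.009 ] n 77 z 0.0816 ext [0.025 0.026] px 272.8 204.1
panel [-0.10026854  0.50294745] 7967 -5.725826626147362 x range [0.40738197 0.72132407]
rack 1310 ((0.5777230858802795, 0.012766232714056969), (0.06674689054489136, 0.2546934485435486), 88.05988311767578)
plate 12714 ((0.5428435206413269, 0.31309378147125244), (0.2063150554895401, 0.4826243221759796), 80.47252655029297)
rack 805 ((0.5734714865684509, 0.006847389042377472), (0.06394807994365692, 0.2532733082771301), 88.1964340209961)
plate 1015 ((0.6021148562431335, 0.31791502237319946), (0.2660313844680786, 0.4186863899230957), 83.83417510986328)
```

```bash
python3 - <<'E'
from h import *
print([x for x in dir(manip) if x[0]!='_']); state()
E
python3 -m pendant --help | head -30
```

```text
['MotionError', 'camera', 'camera_model', 'get_obs', 'hand_in', 'pinch_z']
t 0.1 pos [0.2512 0.5719 0.2306] grip 1.001 F [-0.2  0.1 -0.3] q [-1.18  0.33 -0.06  1.46  0.02  1.35 -0.09]
R [[0.402, -0.0, -0.916], [0.916, -0.001, 0.402], [-0.001, -1.0, -0.0]]invalid input: not JSON, or not a number
```

```bash
cat >> h.py <<'E'
import json,os
def pose_down(az,tilt=0):
    # tool x at azimuth az (deg), y down; tilt (deg) about tool x
    a=np.radians(az);R=np.array([[np.cos(a),0,-np.sin(a)],[np.sin(a),0,np.cos(a)],[0,-1,0]])
    return R@Rt.from_euler('x',tilt,degrees=True).as_matrix()
def go(*targets):
    o,R=state()
    with open("log.jsonl","a") as f: f.write(json.dumps([list(map(float,o["joint_pos"])),list(map(float,o["position"])),list(map(float,o["ee_rot"]))])+"\n")
    for p,Rg in targets:
        d=R.T@(np.array(p)-o["position"]);w=Rt.from_matrix(R.T@Rg).as_rotvec()
        print("off",(d/.2).round(3).tolist(),"turn",(w/np.radians(45)).round(3).tolist(),"| mm",np.linalg.norm(d*1e3).round(),"deg",np.degrees(np.linalg.norm(w)).round(1))
E
python3 - <<'E'
from h import *
go(([.31,.36,.23],pose_down(48)),([.532,.303,.17],pose_down(30)))
E
```

```text
t 0.1 pos [0.2512 0.5719 0.2306] grip 1.001 F [-0.2  0.1 -0.3] q [-1.18  0.33 -0.06  1.46  0.02  1.35 -0.09]
R [[0.402, -0.0, -0.916], [0.916, -0.001, 0.402], [-0.001, -1.0, -0.0]]
off [-0.852, 0.004, -0.695] turn [0.0, 0.407, -0.002] | mm 220.0 deg 18.3
off [-0.666, 0.304, -1.826] turn [0.001, 0.807, -0.002] | mm 394.0 deg 36.3
```

```bash
python3 -m pendant '{"offset":[[-0.2,0,-0.17],[-0.42,0,-0.35],[-0.64,0,-0.52],[-0.85,0,-0.69],[-0.82,0,-0.9],[-0.82,0,-0.95]],"turn":[[0,0.1,0],[0,0.2,0],[0,0.3,0],[0,0.41,0],[0,0.5,0],[0,0.6,0]]}'; python3 - <<'E'
from h import *
go(([.532,.303,.18],pose_down(30)))
E
```

```text
clock: 0.85
position: [0.3613, 0.3435, 0.2308]
ee_rot: [0.667, 0.236, -0.236, -0.666]
ft_force: [-0.8, 1.0, -0.6]
grip_width: 1.003
t 0.85 pos [0.3613 0.3435 0.2308] grip 1.003 F [-0.8  1.  -0.6] q [-0.96  0.05  0.11  1.79 -0.    1.3  -0.17]
R [[0.778, 0.0, -0.628], [0.628, -0.001, 0.778], [-0.001, -1.0, -0.001]]
off [0.537, 0.254, -0.693] turn [0.002, 0.199, -0.001] | mm 183.0 deg 8.9
```

```bash
python3 -m pendant '{"offset":[[0.18,0.08,-0.23],[0.36,0.16,-0.46],[0.537,0.254,-0.693],[0.537,0.254,-0.693]],"turn":[[0,0.07,0],[0,0.13,0],[0,0.2,0],[0,0.2,0]]}'; cat >> h.py <<'E'
def wrist(name=None):
    o=manip.get_obs();p,d=manip.camera("wrist")
    if name: cv2.imwrite(name,cv2.cvtColor(p,cv2.COLOR_RGB2BGR))
    return p,d,cloud("wrist",p,d,pose=o)
def lid(P,s,r):
    c=np.array(s[:2])
    for _ in range(15):
        with np.errstate(invalid='ignore'): m=(np.hypot(P[...,0]-c[0],P[...,1]-c[1])<r)&(abs(P[...,2]-s[2])<.007)
        q=P[m]
        if len(q)<20: return None
        c=q[:,:2].mean(0)
    h=cv2.minEnclosingCircle(q[:,:2].astype(np.float32));
    return c.round(4),np.array(h[0]).round(4),round(h[1],4),len(q),np.median(q[:,2]).round(4),np.ptp(q[:,:2],axis=0).round(3)
E
python3 - <<'E'
from h import *
p,d,P=wrist("pics/w1.png")
print(lid(P,(.532,.303,.068),.03))
go(([.532,.303,.18],pose_down(30)))
E
```

```text
clock: 1.35
position: [0.5347, 0.2991, 0.1768]
ee_rot: [0.686, 0.179, -0.182, -0.682]
ft_force: [-0.7, 0.0, 0.9]
grip_width: 0.995
(array([0.531 , 0.3064]), array([0.5317, 0.3052]), 0.0262, 3520, np.float64(0.0693), array([0.051, 0.051]))
t 1.4 pos [0.5329 0.3012 0.178 ] grip 1.003 F [0.2 0.5 0.6] q [-0.79  0.34  0.25  1.58 -0.08  1.24 -0.01]
R [[0.868, -0.002, -0.496], [0.496, -0.004, 0.868], [-0.004, -1.0, -0.003]]
off [0.001, -0.01, 0.01] turn [0.003, -0.005, -0.005] | mm 3.0 deg 0.4
```

View pics/w1.png

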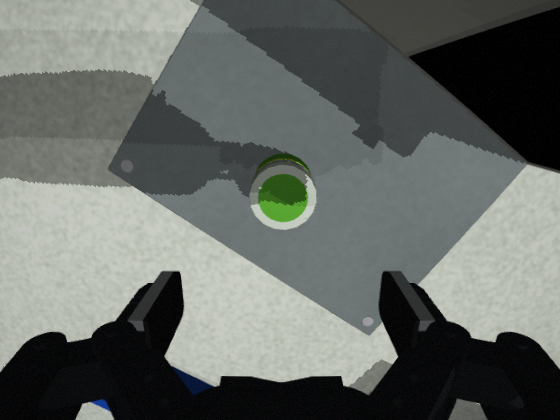

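```bash
python3 - <<'E'
from h import *
go(([.532,.3055,.031],pose_down(30)))
E
```

```text
t 1.4 pos [0.5329 0.3012 0.178 ] grip 1.003 F [0.2 0.5 0.6] q [-0.79  0.34  0.25  1.58 -0.08  1.24 -0.01]
R [[0.868, -0.002, -0.496], [0.496, -0.004, 0.868], [-0.004, -1.0, -0.003]]
off [0.01, 0.735, 0.023] turn [0.003, -0.005, -0.005] | mm 147.0 deg 0.4
```

```bash
python3 -m pendant '{"offset":[[0.01,0.05,0.02],[0.01,0.25,0.02],[0.01,0.5,0.02],[0.01,0.735,0.023],[0.01,0.735,0.023],[0.01,0.735,0.023]],"turn":[[0,0,0],[0,0,0],[0,0,0],[0,0,0],[0,0,0],[0,0,0]]}' && python3 -m pendant '{"offset":[[0,0,0],[0,0,0],[0,0,0],[0,0,0],[0,0,0],[0,0,0]],"turn":[[0,0,0],[0,0,0],[0,0,0],[0,0,0],[0,0,0],[0,0,0]]}' 20 40; python3 - <<'E'
from h import *
go(([.53,.30,.20],pose_down(30)),([.58,.08,.22],pose_down(10)),([.608,-.229,.22],pose_down(-9)))
E
```

```text
clock: 2.15
position: [0.5324, 0.3068, 0.0331]
ee_rot: [0.684, 0.182, -0.182, -0.682]
ft_force: [0.5, 0.1, 0.4]
grip_width: 1.0
clock: 2.9
position: [0.5332, 0.3076, 0.0351]
ee_rot: [0.684, 0.182, -0.181, -0.683]
ft_force: [-3.1, -0.3, 9.8]
grip_width: 0.593
t 2.9 pos [0.5332 0.3076 0.0351] grip 0.593 F [-3.1 -0.3  9.8] q [-0.77  0.49  0.22  1.7  -0.12  0.97  0.01]
R [[0.868, 0.002, -0.497], [0.497, -0.001, 0.868], [0.001, -1.0, -0.001]]
off [-0.032, -0.824, -0.026] turn [0.002, -0.004, 0.001] | mm 165.0 deg 0.2
off [-0.362, -0.923, -1.105] turn [0.002, 0.44, 0.002] | mm 297.0 deg 19.8
off [-1.009, -0.922, -2.515] turn [0.001, 0.863, 0.002] | mm 572.0 deg 38.8
```

```bash
python3 -m pendant '{"offset":[[0,-0.1,0],[-0.02,-0.35,-0.02],[-0.03,-0.6,-0.03],[-0.03,-0.82,-0.03],[-0.1,-0.9,-0.25],[-0.18,-0.92,-0.5],[-0.27,-0.92,-0.75],[-0.36,-0.92,-0.98],[-0.36,-0.92,-1],[-0.36,-0.92,-1]],"turn":[[0,0,0],[0,0,0],[0,0,0],[0,0,0],[0,0.1,0],[0,0.2,0],[0,0.3,0],[0,0.4,0],[0,0.44,0],[0,0.44,0]]}'; python3 - <<'E'
from h import *
go(([.608,-.10,.225],pose_down(-3)),([.608,-.18,.225],pose_down(-9)),([.608,-.229,.22],pose_down(-9)))
E
```

```text
clock: 4.15
position: [0.5699, 0.0987, 0.2197]
ee_rot: [0.705, 0.062, -0.061, -0.704]
ft_force: [0.5, 0.6, -1.0]
grip_width: 0.597
t 4.15 pos [0.5699 0.0987 0.2197] grip 0.597 F [ 0.5  0.6 -1. ] q [-0.59  0.24  0.4   1.63 -0.1   1.29  0.  ]
R [[0.985, 0.002, -0.174], [0.174, -0.0, 0.985], [0.002, -1.0, -0.0]]
off [0.015, -0.026, -1.011] turn [0.0, 0.289, 0.002] | mm 202.0 deg 13.0
off [-0.055, -0.026, -1.405] turn [0.0, 0.423, 0.002] | mm 281.0 deg 19.0
off [-0.098, -0.001, -1.647] turn [0.0, 0.423, 0.002] | mm 330.0 deg 19.0
```

```bash
python3 -m pendant '{"offset":[[0,-0.02,-0.25],[0,-0.03,-0.5],[0,-0.03,-0.75],[-0.0,-0.03,-1],[-0.0,-0.03,-1],[0,-0.03,-1]],"turn":[[0,0.1,0],[0,0.2,0],[0,0.3,0],[0,0.42,0],[0,0.42,0],[0,0.42,0]]}'; python3 - <<'E'
from h import *
p,d,P=wrist("pics/w2.png")
for k,s in {"j3":(.612,-.199,.065),"j2":(.602,-.252,.065),"j1":(.592,-.318,.065),"top":(.600,-.287,.125)}.items(): print(k,lid(P,s,.028))
go(([.608,-.229,.22],pose_down(-9)))
E
```

```text
clock: 4.9
position: [0.605, -0.0962, 0.2255]
ee_rot: [-0.705, 0.053, -0.054, 0.705]
ft_force: [0.3, -0.1, -1.3]
grip_width: 0.597
j3 None
j2 None
j1 None
top (array([ 0.5987, -0.2601]), array([ 0.6   , -0.2625]), 0.0124, 48, np.float64(0.1194), array([0.025, 0.005]))
t 4.95 pos [ 0.605  -0.0957  0.2255] grip 0.599 F [-0.4  0.8 -2. ] q [-0.35  0.33  0.56  1.53 -0.18  1.33  0.07]
R [[0.989, 0.002, 0.15], [-0.15, 0.001, 0.989], [0.001, -1.0, 0.001]]
off [0.115, 0.027, -0.657] turn [-0.002, 0.008, 0.002] | mm 133.0 deg 0.4
```

View pics/w2.png

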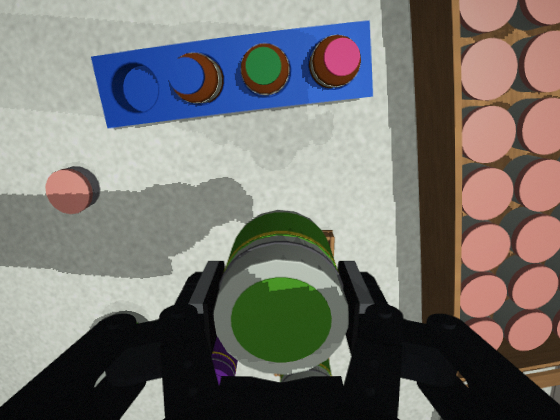

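```bash
python3 -m pendant '{"offset":[[0.1,-0.07,-0.25],[0.1,-0.1,-0.5],[0.15,-0.12,-0.75],[0.15,-0.12,-1],[0.15,-0.12,-1],[0.15,-0.12,-1]],"turn":[[0,0,0],[0,0,0],[0,0,0],[0,0,0],[0,0,0],[0,0,0]]}' && python3 -m pendant '{"offset":[[0.0,0,-0.2],[0,0,-0.2],[0,0,-0.2]],"turn":[[0,0,0],[0,0,0],[0,0,0]]}'; python3 - <<'E'
from h import *
p,d,P=wrist("pics/w3.png")
np.savez("w3.npz",p=p,P=P)
for k,s in {"j3":(.612,-.199,.065),"j2":(.602,-.252,.065),"j1":(.592,-.318,.065),"top":(.600,-.287,.125)}.items(): print(k,lid(P,s,.028))
for k,s in {"pink":(.668,.007,.081),"green":(.606,.01,.081),"blue":(.545,.012,.081)}.items(): print(k,lid(P,s,.017))
go(([.608,-.229,.22],pose_down(-9)))
E
```

```text
clock: 5.7
position: [0.6054, -0.2959, 0.2491]
ee_rot: [-0.704, 0.052, -0.053, 0.706]
ft_force: [0.1, -0.1, -0.3]
grip_width: 0.597
clock: 6.08
position: [0.6006, -0.3332, 0.2488]
ee_rot: [-0.704, 0.051, -0.052, 0.707]
ft_force: [1.1, 0.4, -2.3]
grip_width: 0.598
j3 (array([ 0.6134, -0.1997]), array([ 0.6133, -0.1999]), 0.026, 2885, np.float64(0.0663), array([0.051, 0.05 ]))
j2 (array([ 0.6069, -0.246 ]), array([ 0.607 , -0.2459]), 0.028, 1768, np.float64(0.0663), array([0.05 , 0.051]))
j1 (array([ 0.5955, -0.3277]), array([ 0.5963, -0.3162]), 0.0253, 779, np.float64(0.0663), array([0.05 , 0.028]))
top (array([ 0.601 , -0.2849]), array([ 0.601 , -0.2856]), 0.0261, 3523, np.float64(0.1263), array([0.051, 0.052]))
pink None
green None
blue None
t 6.12 pos [ 0.6007 -0.333   0.2488] grip 0.599 F [-0.2  0.2 -1.2] q [ 0.03  0.51  0.62  1.28 -0.3   1.44  0.48]
R [[0.989, 0.002, 0.145], [-0.145, 0.004, 0.989], [0.002, -1.0, 0.004]]
off [-0.039, 0.146, 0.519] turn [-0.005, 0.015, 0.002] | mm 108.0 deg 0.7
```

View pics/w3.png

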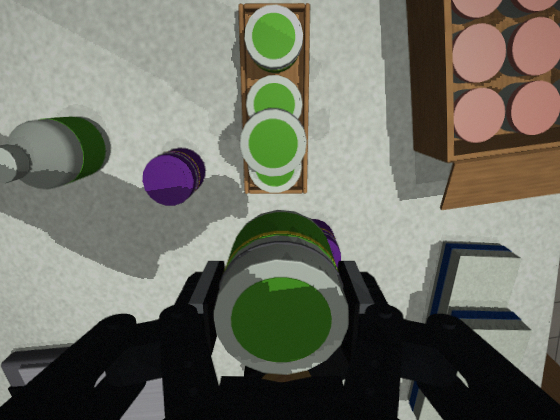

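```bash
python3 - <<'E'
from h import *
P=np.load("w3.npz")["P"]
o,R=state();t=o["position"]
a=P.reshape(-1,3);a=a[np.isfinite(a[:,0])]
s=a[np.hypot(a[:,0]-t[0],a[:,1]-t[1])<.035]
print(np.histogram(s[:,2]-t[2],bins=np.arange(-.05,.07,.005)))
c=lid(P,(t[0],t[1],t[2]+.033),.03);print(c, (R.T@(np.r_[c[1],c[4]]-t)).round(4))
J=np.array([.609,-.2283])
go(([.609,-.2283,.20],pose_down(-8.2)),([.609,-.2283,.096],pose_down(-8.2)))
E
```

```text
t 6.12 pos [ 0.6007 -0.333   0.2488] grip 0.599 F [-0.2  0.2 -1.2] q [ 0.03  0.51  0.62  1.28 -0.3   1.44  0.48]
R [[0.989, 0.002, 0.145], [-0.145, 0.004, 0.989], [0.002, -1.0, 0.004]]
(array([    0,     0,     0,     0,     0,   141,   210,   282,   316,
         334,   373,   520,   819,   671,   999,   937, 12480,  1218,
         936,   271,   472,   606,   375]), array([-5.00000000e-02, -4.50000000e-02, -4.00000000e-02, -3.50000000e-02,
       -3.00000000e-02, -2.50000000e-02, -2.00000000e-02, -1.50000000e-02,
       -1.00000000e-02, -5.00000000e-03, -2.77555756e-17,  5.00000000e-03,
        1.00000000e-02,  1.50000000e-02,  2.00000000e-02,  2.50000000e-02,
        3.00000000e-02,  3.50000000e-02,  4.00000000e-02,  4.50000000e-02,
        5.00000000e-02,  5.50000000e-02,  6.00000000e-02,  6.50000000e-02]))
(array([ 0.6005, -0.3312]), array([ 0.6005, -0.3309]), 0.03, 14048, np.float64(0.2829), array([0.057, 0.053])) [-0.0004 -0.034   0.0022]
t 6.12 pos [ 0.6007 -0.333   0.2488] grip 0.599 F [-0.2  0.2 -1.2] q [ 0.03  0.51  0.62  1.28 -0.3   1.44  0.48]
R [[0.989, 0.002, 0.145], [-0.145, 0.004, 0.989], [0.002, -1.0, 0.004]]
off [-0.035, 0.246, 0.523] turn [-0.005, -0.002, 0.002] | mm 116.0 deg 0.3
off [-0.036, 0.766, 0.521] turn [-0.005, -0.002, 0.002] | mm 185.0 deg 0.3
```

```bash
python3 -m pendant '{"offset":[[-0.03,0.05,0.25],[-0.035,0.2,0.515],[-0.035,0.35,0.515],[-0.035,0.35,0.515],[-0.035,0.35,0.515]],"turn":[[0,0,0],[0,0,0],[0,0,0],[0,0,0],[0,0,0]]}'; python3 - <<'E'
from h import *
go(([.609,-.2300,.10],pose_down(-8.2)),([.609,-.230,.092],pose_down(-8.2)))
E
```

```text
clock: 6.75
position: [0.6092, -0.2304, 0.1807]
ee_rot: [-0.704, 0.05, -0.053, 0.706]
ft_force: [-0.2, -0.7, -1.3]
grip_width: 0.599
t 6.75 pos [ 0.6092 -0.2304  0.1807] grip 0.599 F [-0.2 -0.7 -1.3] q [-0.14  0.46  0.59  1.48 -0.27  1.28  0.34]
R [[0.989, 0.004, 0.145], [-0.145, 0.003, 0.989], [0.003, -1.0, 0.003]]
off [-0.003, 0.404, 0.0] turn [-0.004, -0.003, 0.004] | mm 81.0 deg 0.3
off [-0.003, 0.444, 0.0] turn [-0.004, -0.003, 0.004] | mm 89.0 deg 0.3
```

```bash
python3 -m pendant '{"offset":[[0,0.15,0],[0,0.3,0],[0,0.39,0],[0,0.42,0],[0,0.42,0]],"turn":[[0,0,0],[0,0,0],[0,0,0],[0,0,0],[0,0,0]]}' && python3 -m pendant '{"offset":[[0,0.01,0],[0,0.02,0],[0,0.03,0],[0,0.03,0]],"turn":[[0,0,0],[0,0,0],[0,0,0],[0,0,0]]}'; python3 - <<'E'
from h import *
go(([.609,-.230,.092],pose_down(-8.2)))
E
```

```text
clock: 7.38
position: [0.6099, -0.2305, 0.0975]
ee_rot: [-0.704, 0.05, -0.053, 0.706]
ft_force: [0.3, 0.3, -0.5]
grip_width: 0.594
clock: 7.88
position: [0.6102, -0.2304, 0.0922]
ee_rot: [-0.704, 0.05, -0.053, 0.706]
ft_force: [-1.7, 1.3, 3.6]
grip_width: 0.595
t 7.88 pos [ 0.6102 -0.2304  0.0922] grip 0.595 F [-1.7  1.3  3.6] q [-0.12  0.54  0.56  1.57 -0.31  1.12  0.37]
R [[0.989, 0.005, 0.145], [-0.145, 0.003, 0.989], [0.005, -1.0, 0.003]]
off [-0.006, 0.001, 0.001] turn [-0.004, -0.003, 0.006] | mm 1.0 deg 0.4
```

```bash
python3 -m pendant '{"offset":[[0,0,0],[0,0,0],[0,0,0],[0,0,0],[0,0,0]],"turn":[[0,0,0],[0,0,0],[0,0,0],[0,0,0],[0,0,0]]}' 100 && python3 -m pendant '{"offset":[[0,-0.05,0],[0,-0.25,0],[0,-0.5,0],[0,-0.6,-0.1],[0,-0.65,-0.4],[0,-0.65,-0.55],[0,-0.65,-0.55]],"turn":[[0,0,0],[0,0,0],[0,0,0],[0,0,0],[0,0,0],[0,0,0],[0,0,0]]}'; python3 - <<'E'
from h import *
p,d,P=wrist("pics/w4.png")
for k,s in {"jar":(.609,-.228,.125),"j3":(.6134,-.1997,.065),"top":(.600,-.285,.125)}.items(): print(k,lid(P,s,.028))
J=P.copy()
go(([.668,.007,.20],pose_down(0)))
E
```

```text
clock: 8.5
position: [0.6101, -0.2305, 0.0922]
ee_rot: [-0.704, 0.05, -0.053, 0.706]
ft_force: [-0.2, 0.7, 1.0]
grip_width: 1.004
clock: 9.38
position: [0.5919, -0.3431, 0.2227]
ee_rot: [-0.705, 0.051, -0.055, 0.706]
ft_force: [0.4, 0.6, -0.3]
grip_width: 1.001
jar (array([ 0.6098, -0.2314]), array([ 0.6098, -0.2317]), 0.0261, 5228, np.float64(0.1263), array([0.051, 0.051]))
j3 (array([ 0.6114, -0.1927]), array([ 0.6131, -0.1969]), 0.0256, 519, np.float64(0.0663), array([0.051, 0.018]))
top (array([ 0.601 , -0.2851]), array([ 0.601 , -0.2859]), 0.026, 4391, np.float64(0.1263), array([0.052, 0.051]))
t 9.43 pos [ 0.593  -0.3408  0.2224] grip 1.001 F [0.3 0.2 0.3] q [ 0.04  0.52  0.62  1.33 -0.3   1.38  0.51]
R [[0.989, 0.005, 0.147], [-0.147, 0.002, 0.989], [0.005, -1.0, 0.003]]
off [0.114, 0.118, 1.775] turn [-0.003, -0.188, 0.006] | mm 356.0 deg 8.5
```

View pics/w4.png

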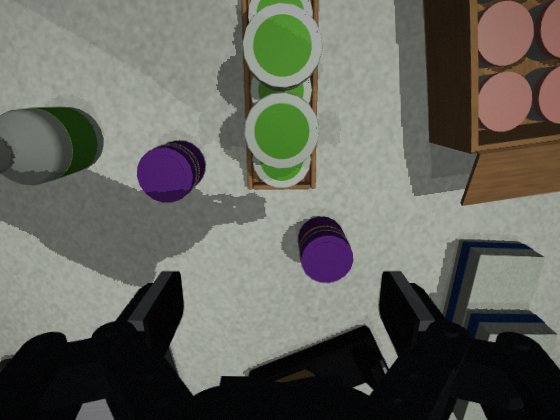

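```bash
cat > kin.py <<'E'
from h import *
from scipy.optimize import least_squares
import itertools
D=[json.loads(l) for l in open("log.jsonl")]
E=lambda a,t:Rt.from_euler(a,t).as_matrix()
def fk(q,pr,s):
    h,l1,l2,l3,e1,e2,f,c7,b=pr[:9]
    R=E('z',s[0]*q[0]+b);p=np.array([0,0,h])
    R=R@E('y',q[1]);p=p+R@[0,0,l1]
    R=R@E('z',s[1]*q[2]);p=p+R@[e1,0,0]
    R=R@E('y',q[3]);p=p+R@[e2,0,0]
    R=R@E('z',s[2]*q[4]);p=p+R@[0,0,l2]
    R=R@E('y',q[5]);p=p+R@[f,0,0]
    R=R@E('z',s[3]*q[6]+c7);p=p+R@[0,0,l3]
    return p,R@np.array([[1,0,0],[0,0,-1],[0,1,0]]).astype(float)   # tool: y=approach
def fit():
    best=None
    for s in itertools.product([-1,1],repeat=4):
        if s[0]>0: continue
        for c in (0,np.pi):
            def res(pr):
                r=[]
                for q,p,r4 in D:
                    a,A=fk(q,pr,s);B=Rt.from_quat(r4).as_matrix()
                    r+=list(a-p)+list((.3*(A-B)).ravel())
                return np.r_[r,.002*(pr[4:7])]
            o=least_squares(res,[.33,.35,.35,.3,0,0,0,c,0])
            if best is None or o.cost<best[0]: best=(o.cost,s,o.x,res(o.x))
    return best
if __name__=="__main__":
    b=fit();print(len(D),b[0],b[1],b[2].round(4),"max res",abs(b[3]).max().round(4))
    np.savez("kin.npz",pr=b[2],s=b[1])
E
python3 kin.py
```

```text
12 8.859938311786966e-05 (-1, -1, -1, -1) [ 1.0045  0.4473  0.4993  1.0971 -0.0183 -0.0098 -0.0115  3.0685 -0.0731] max res 0.0061
```

```bash
L='from h import *
go()'
python3 -m pendant '{"offset":[[0,-0.2,0.1],[0,-0.2,0.25],[0,-0.2,0.25],[0,-0.2,0.25]],"turn":[[0.2,0,0],[0.4,0,0],[0.6,0,0],[0.6,0,0]]}' >/dev/null; python3 -c "$L"
python3 -m pendant '{"offset":[[0,0,0.2],[0,0,0.2],[0,0,0.2],[0,0,0.2]],"turn":[[-0.2,0,0.2],[-0.4,0,0.4],[-0.6,0,0.5],[-0.6,0,0.5]]}' >/dev/null; python3 -c "$L"
python3 -m pendant '{"offset":[[0,0,0.2],[0,0,0.3],[0,0,0.3],[0,0,0.3],[0,0,0.3]],"turn":[[0,0,-0.2],[0,0,-0.4],[0,0,-0.6],[0,0,-0.8],[0,0,-0.9]]}' >/dev/null; python3 -c "$L"
python3 kin.py
```

```text
t 9.93 pos [ 0.5989 -0.2931  0.2609] grip 0.995 F [-0.1 -0.7 -0.2] q [ 0.29  0.61  0.51  1.17 -0.67  1.71  0.61]
R [[0.989, 0.07, 0.133], [-0.151, 0.451, 0.88], [0.001, -0.89, 0.457]]
t 10.43 pos [ 0.6073 -0.253   0.2795] grip 1.0 F [-0.4 -0.5 -0.4] q [ 0.01  0.75  0.59  0.91 -0.24  1.92  0.44]
R [[0.929, -0.366, 0.051], [-0.045, 0.027, 0.999], [-0.367, -0.93, 0.008]]
t 11.05 pos [ 0.6104 -0.1913  0.2817] grip 1.001 F [ 0.2 -0.5 -0.2] q [-0.28  0.1   0.61  1.69 -0.18  1.04  0.33]
R [[0.942, 0.332, 0.048], [-0.048, -0.009, 0.999], [0.332, -0.943, 0.008]]
15 0.0004130372462355907 (-1, -1, -1, -1) [ 0.2614  0.4453  0.5011  0.3508 -0.0141 -0.0101 -0.0065  3.0728 -0.0699] max res 0.0094
```

```bash
cat > kin2.py <<'E'
from kin import *
# x0 = h,l1,l2,l3,e1,e2,f, then per-joint offsets(7), lateral y offsets (3)
S=(-1,-1,-1,-1)
def fk2(q,pr):
    q=np.asarray(q)+pr[7:14]; h,l1,l2,l3,e1,e2,f=pr[:7];g=pr[14:19]
    R=E('z',-q[0]);p=R@[g[3],0,h]
    R=R@E('y',q[1]);p=p+R@[0,g[0],l1]
    R=R@E('z',-q[2]);p=p+R@[e1,0,0]
    R=R@E('y',q[3]);p=p+R@[e2,g[1],0]
    R=R@E('z',-q[4]);p=p+R@[0,0,l2]
    R=R@E('y',q[5]);p=p+R@[f,g[2],0]
    R=R@E('z',-q[6]+np.pi);p=p+R@[0,0,l3]
    return p,R@np.array([[1,0,0],[0,0,-1],[0,1,0]]).astype(float)
def fit2():
    x0=np.r_[.26,.445,.5,.35,0,0,0,np.zeros(7),np.zeros(4)]
    def res(pr):
        r=[]
        for q,p,r4 in D:
            a,A=fk2(q,pr);B=Rt.from_quat(r4).as_matrix();r+=list(a-p)+list((.3*(A-B)).ravel())
        return np.r_[r,.003*(pr-x0)]
    o=least_squares(res,x0,method='trf');return o.x,res(o.x)[:12*len(D)]
if __name__=="__main__":
    x,r=fit2();print(x.round(4),"max",abs(r).max().round(4),"rms",np.sqrt((r**2).mean()).round(5));np.save("kin2.npy",x)
E
python3 kin2.py
```

```text
[ 2.582e-01  4.486e-01  4.900e-01  3.431e-01 -0.000e+00  0.000e+00
 -0.000e+00  0.000e+00 -0.000e+00  0.000e+00 -0.000e+00 -0.000e+00
  0.000e+00  0.000e+00 -2.180e-02 -2.350e-02 -4.000e-04  0.000e+00] max 0.0 rms 0.0
```

```bash
cat > plan.py <<'E'
from kin2 import *
x=np.load("kin2.npy")
lo=np.array([-2.6,-.5,-1.47,.16,-1.27,.06,-2.6])+.05;hi=np.array([2.6,2.12,1.34,2.42,4.41,2.06,2.6])-.05
ex=np.array([.0998,.995,0]);ey=np.array([-.995,.0998,0]);view=np.array([.553,.343,.18])
def ik(p,R,q0,reg=.01):
    f=lambda q:np.r_[fk2(q,x)[0]-p,.3*(fk2(q,x)[1]-R).ravel(),reg*.01*(q-q0)]
    o=least_squares(f,np.clip(q0,lo+1e-3,hi-1e-3),bounds=(lo,hi));return o.x,abs(f(o.x)[:12]).max()
def jac(q):
    p,R=fk2(q,x);J=np.zeros((6,7))
    for i in range(7):
        d=np.array(q,float);d[i]+=1e-5;a,A=fk2(d,x);J[:3,i]=(a-p)/1e-5;J[3:,i]=Rt.from_matrix(A@R.T).as_rotvec()/1e-5
    return J,p,R
def track(q,p1,R1,n=40,k=0.):
    # DLS straight-line track; reports margins
    q=np.array(q,float);_,p0,R0=jac(q);w=Rt.from_matrix(R0.T@R1).as_rotvec();mid=(lo+hi)/2
    for i in range(1,n+1):
        s=i/n;pt=p0+s*(p1-p0);Rtg=R0@Rt.from_rotvec(s*w).as_matrix()
        for _ in range(3):
            J,p,R=jac(q);e=np.r_[pt-p,Rt.from_matrix(Rtg@R.T).as_rotvec()]
            Ji=J.T@np.linalg.inv(J@J.T+1e-4*np.eye(6));q=np.clip(q+Ji@e,lo,hi)
    return q,np.linalg.norm(e[:3]),np.linalg.norm(e[3:])
def show_R(yaw,pitch,up):  # tool y direction az yaw deg, pitched DOWN deg; tool z up-ish (up=1) or down
    a,b=np.radians([yaw,pitch]);y=np.array([np.cos(a)*np.cos(b),np.sin(a)*np.cos(b),-np.sin(b)])
    xx=np.cross(y,[0,0,1.]);xx/=np.linalg.norm(xx);xx*=up;z=np.cross(xx,y);return np.stack([xx,y,z],1)
E
cat > s.py <<'E'
from plan import *
o,_=state();q=np.array(o["joint_pos"])
V=np.array([.668,.007])
rng=np.random.default_rng(0)
for up,az in ((1,-90),(-1,90)):
    # tilt: +up direction moves tool y towards +x
    for tilt in (0,20,35):
        Rg=pose_down(az,tilt if up<0 else tilt)
        Rg2=show_R(0,90-tilt,up)
        g,e=ik(np.r_[V,.035],Rg2,np.array([-.2,.5,.2,1.5,0,1.2,-up*1.57]));
        print("up",up,"tilt",tilt,"grasp q",g.round(2),"err",e.round(4))
        R=[]
        for yaw in (-6,10,25):
            for pitch in (0,15):
                for yb in (-.08,0,.08):
                    for xb in (-.06,0):
                        for z in (.18,.25):
                            Rs=show_R(yaw,pitch,up);m=view+ex*xb+ey*yb;m[2]=z;p=m+.010*Rs[:,1]
                            qq,a,b=track(g,p,Rs,15)
                            R.append((a+b*.3,yaw,pitch,yb,xb,z,qq.round(2),np.minimum(qq-lo,hi-qq).min().round(2)))
        R.sort(key=lambda r:r[0])
        for r in R[:4]: print("   ",r)
E
time python3 s.py
```

```text
t 11.05 pos [ 0.6104 -0.1913  0.2817] grip 1.001 F [ 0.2 -0.5 -0.2] q [-0.28  0.1   0.61  1.69 -0.18  1.04  0.33]
R [[0.942, 0.332, 0.048], [-0.048, -0.009, 0.999], [0.332, -0.943, 0.008]]
up 1 tilt 0 grasp q [-0.19  0.59  0.15  1.54 -0.09  1.02 -1.59] err 0.0
    (np.float64(0.09359293014528369), 25, 0, 0, 0, 0.18, array([-1.41,  0.58,  0.59,  2.37,  2.69,  1.27,  1.37]), np.float64(0.0))
    (np.float64(0.15092642749062496), -6, 0, 0, 0, 0.18, array([-2.3 ,  1.91,  1.29,  2.22, -0.88,  0.2 , -2.55]), np.float64(0.0))
    (np.float64(0.15935230492550811), 10, 0, 0, -0.06, 0.18, array([ 0.63,  2.07, -1.42,  2.37,  3.58,  1.53, -2.55]), np.float64(0.0))
    (np.float64(0.17452605939532118), 10, 0, 0, 0, 0.18, array([ 0.42,  2.07, -1.42,  2.29,  3.63,  1.6 , -2.55]), np.float64(0.0))
up 1 tilt 20 grasp q [-0.22  0.4   0.15  1.88 -0.05  0.52 -1.63] err 0.0
    (np.float64(2.1237942169609297e-06), 25, 15, -0.08, -0.06, 0.25, array([-0.36,  0.09, -0.17,  2.33,  2.99,  0.59,  1.69]), np.float64(0.04))
    (np.float64(0.058001739293855686), 25, 0, -0.08, -0.06, 0.25, array([-1.51,  0.58,  1
[... 2190 characters left out ...]
 np.float64(0.02))
up -1 tilt 35 grasp q [-0.32  0.33  0.23  2.1  -0.03  0.11  1.47] err 0.0
    (np.float64(2.28421204393017e-06), 25, 0, -0.08, -0.06, 0.25, array([ 0.63,  0.68, -1.21,  2.34,  3.1 ,  1.08, -0.92]), np.float64(0.03))
    (np.float64(0.019576960633115252), 25, 15, -0.08, -0.06, 0.25, array([ 0.63,  0.27, -1.18,  2.29,  2.86,  0.61, -1.12]), np.float64(0.08))
    (np.float64(0.04353035727822751), -6, 0, 0.08, -0.06, 0.18, array([-2.55,  1.79,  1.29,  2.37, -0.3 ,  0.22, -0.03]), np.float64(0.0))
    (np.float64(0.04979892589859124), 25, 15, -0.08, -0.06, 0.18, array([-1.68,  0.9 ,  1.29,  2.37,  3.35,  0.93, -2.55]), np.float64(0.0))
real	0m17.703s
user	0m17.896s
sys	0m0.089s
```

```bash
cat > s2.py <<'E'
from plan import *
o,_=state();q=np.array(o["joint_pos"])
V=np.array([.668,.007])
for az in (90,70,50,30):
    qa,a,b=track(q,np.r_[V,.20],pose_down(az),15)
    g,a,b=track(qa,np.r_[V,.035],pose_down(az),10)
    l,a,b=track(g,np.r_[.60,.15,.25],pose_down(az),10)
    print("az",az,"grasp",g.round(2),"lift",l.round(2),a+b)
    R=[]
    for yaw in (-20,-6,8):
        for pitch in (8,18):
            for yb in (-.05,0,.05):
                for xb in (-.06,-.03):
                    for z in (.2,.25):
                        Rs=show_R(yaw,pitch,-1);m=view+ex*xb+ey*yb;m[2]=z;p=m+.010*Rs[:,1]
                        qq,a,b=track(l,p,Rs,15)
                        R.append((round(a+b*.3,4),yaw,pitch,yb,xb,z,qq.round(2).tolist(),np.minimum(qq-lo,hi-qq).min().round(2)))
    print(sum(r[0]<.001 for r in R),"of",len(R))
    R=[r for r in R if r[0]<.001];R.sort(key=lambda r:-r[-1])
    for r in R[:3]: print("   ",r)
E
time python3 s2.py
```

```text
t 11.05 pos [ 0.6104 -0.1913  0.2817] grip 1.001 F [ 0.2 -0.5 -0.2] q [-0.28  0.1   0.61  1.69 -0.18  1.04  0.33]
R [[0.942, 0.332, 0.048], [-0.048, -0.009, 0.999], [0.332, -0.943, 0.008]]
az 90 grasp [-0.29  0.6   0.28  1.54 -0.18  1.02  1.62] lift [-0.53  0.31  0.27  1.47 -0.08  1.38  1.31] 1.7387567834498306e-06
57 of 72
    (np.float64(0.0), -20, 18, -0.05, -0.03, 0.25, [-1.15, 0.34, 0.13, 1.97, 1.43, 1.19, -0.68], np.float64(0.4))
    (np.float64(0.0), -20, 18, -0.05, -0.03, 0.2, [-1.19, 0.43, 0.18, 1.99, 1.45, 1.15, -0.79], np.float64(0.38))
    (np.float64(0.0), -20, 8, -0.05, -0.03, 0.25, [-1.16, 0.43, 0.12, 2.0, 1.58, 1.32, -0.85], np.float64(0.37))
az 70 grasp [-0.31  0.6   0.32  1.55 -0.21  1.03  1.28] lift [-0.57  0.31  0.32  1.47 -0.1   1.38  0.97] 1.8063606018586825e-06
56 of 72
    (np.float64(0.0), -20, 18, -0.05, -0.03, 0.25, [-1.2, 0.34, 0.19, 1.98, 1.42, 1.17, -0.68], np.float64(0.39))
    (np.float64(0.0), -20, 8, -0.05, -0.03, 0.25, [-1.22, 0.44, 0.19, 2.0, 1.56, 1.29, -0.85], np.float64(0.37))
    (np.float64(0.0), -20, 18, -0.05, -0.03, 0.2, [-1.24, 0.43, 0.24,
[... 337 characters left out ...]
3, 0.2, [-1.29, 0.44, 0.29, 2.0, 1.42, 1.11, -0.79], np.float64(0.37))
    (np.float64(0.0), -20, 8, -0.05, -0.03, 0.2, [-1.32, 0.55, 0.3, 2.01, 1.54, 1.24, -0.96], np.float64(0.36))
az 30 grasp [-0.36  0.61  0.39  1.55 -0.26  1.03  0.62] lift [-0.63  0.32  0.4   1.47 -0.12  1.38  0.3 ] 1.961606338695374e-06
56 of 72
    (np.float64(0.0), -20, 18, -0.05, -0.03, 0.25, [-1.3, 0.35, 0.3, 1.98, 1.39, 1.14, -0.68], np.float64(0.39))
    (np.float64(0.0), -20, 18, -0.05, -0.03, 0.2, [-1.33, 0.44, 0.34, 2.0, 1.41, 1.1, -0.79], np.float64(0.37))
    (np.float64(0.0), -20, 8, -0.05, -0.03, 0.25, [-1.34, 0.45, 0.32, 2.01, 1.52, 1.24, -0.86], np.float64(0.36))
real	0m12.629s
user	0m12.595s
sys	0m0.093s
```

```bash
python3 - <<'E'
from h import *
go(([.66,-.08,.24],pose_down(40)),([.668,.007,.19],pose_down(70)))
E
```

```text
t 11.05 pos [ 0.6104 -0.1913  0.2817] grip 1.001 F [ 0.2 -0.5 -0.2] q [-0.28  0.1   0.61  1.69 -0.18  1.04  0.33]
R [[0.942, 0.332, 0.048], [-0.048, -0.009, 0.999], [0.332, -0.943, 0.008]]
off [0.137, 0.274, 0.566] turn [0.151, -0.943, 0.415] | mm 129.0 deg 46.8
off [0.071, 0.52, 1.001] turn [0.265, -1.602, 0.378] | mm 226.0 deg 75.0
```

```bash
python3 -m pendant '{"offset":[[0.05,0.05,0.15],[0.1,0.1,0.3],[0.13,0.2,0.45],[0.137,0.274,0.566],[0.137,0.274,0.566],[0.137,0.274,0.566]],"turn":[[0.03,-0.2,0.08],[0.06,-0.4,0.17],[0.1,-0.6,0.26],[0.13,-0.8,0.35],[0.15,-0.94,0.415],[0.15,-0.94,0.415]]}'; python3 - <<'E'
from h import *
go(([.655,.007,.19],pose_down(70)))
E
```

```text
clock: 11.8
position: [0.6609, -0.0776, 0.2402]
ee_rot: [0.665, 0.243, -0.242, -0.663]
ft_force: [-0.0, -0.2, -0.9]
grip_width: 1.0
t 11.8 pos [ 0.6609 -0.0776  0.2402] grip 1.0 F [-0.  -0.2 -0.9] q [-0.28  0.44  0.46  1.35 -0.19  1.39  0.88]
R [[0.765, 0.002, -0.644], [0.644, -0.003, 0.765], [-0.0, -1.0, -0.003]]
off [0.25, 0.25, 0.343] turn [0.004, -0.665, -0.001] | mm 99.0 deg 29.9
```

```bash
python3 -m pendant '{"offset":[[0.1,0.1,0.15],[0.2,0.2,0.3],[0.25,0.25,0.343],[0.25,0.25,0.343],[0.25,0.25,0.343]],"turn":[[0,-0.23,0],[0,-0.45,0],[0,-0.665,0],[0,-0.665,0],[0,-0.665,0]]}'; python3 - <<'E'
from h import *
p,d,P=wrist("pics/w5.png")
for k,s in {"pink":(.668,.007,.081),"green":(.606,.01,.081),"blue":(.545,.012,.081)}.items(): print(k,lid(P,s,.017))
go(([.668,.007,.0345],pose_down(70)))
E
```

```text
clock: 12.42
position: [0.6554, 0.0057, 0.1914]
ee_rot: [0.582, 0.404, -0.403, -0.579]
ft_force: [0.2, 0.4, 0.3]
grip_width: 1.006
pink (array([0.6679, 0.0075]), array([0.6686, 0.0071]), 0.0143, 1011, np.float64(0.0821), array([0.028, 0.028]))
green (array([0.6064, 0.0099]), array([0.6067, 0.0097]), 0.0142, 1177, np.float64(0.0821), array([0.028, 0.028]))
blue (array([0.545 , 0.0127]), array([0.5449, 0.0126]), 0.0145, 1414, np.float64(0.082), array([0.028, 0.028]))
t 12.47 pos [0.6554 0.0055 0.1913] grip 1.001 F [ 0.5 -0.8  0.6] q [-0.33  0.43  0.34  1.45 -0.14  1.29  1.24]
R [[0.347, 0.004, -0.938], [0.938, -0.003, 0.347], [-0.002, -1.0, -0.005]]
off [0.03, 0.784, -0.053] turn [0.006, -0.007, -0.002] | mm 157.0 deg 0.4
```

View pics/w5.png

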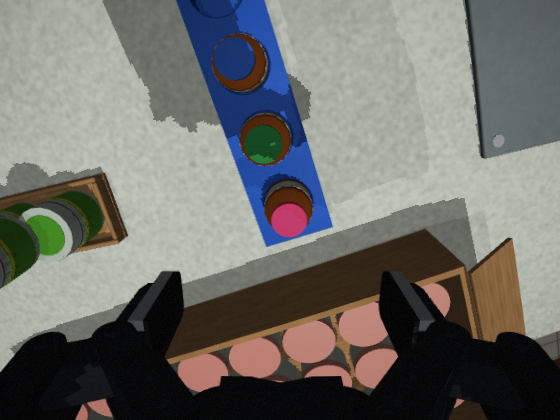

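```bash
python3 -m pendant '{"offset":[[0.03,0.1,-0.05],[0.03,0.35,-0.053],[0.03,0.6,-0.053],[0.03,0.75,-0.053],[0.03,0.784,-0.053],[0.03,0.784,-0.053],[0.03,0.784,-0.053]],"turn":[[0,0,0],[0,0,0],[0,0,0],[0,0,0],[0,0,0],[0,0,0],[0,0,0]]}' && python3 -m pendant '{"offset":[[0,0,0],[0,0,0],[0,0,0],[0,0,0],[0,0,0],[0,0,0]],"turn":[[0,0,0],[0,0,0],[0,0,0],[0,0,0],[0,0,0],[0,0,0]]}' 20 60; python3 - <<'E'
from h import *
go()
E
```

```text
clock: 13.35
position: [0.6693, 0.0068, 0.0361]
ee_rot: [0.583, 0.405, -0.403, -0.578]
ft_force: [0.3, 0.3, 0.4]
grip_width: 1.001
clock: 14.1
position: [0.6699, 0.0069, 0.0372]
ee_rot: [0.583, 0.406, -0.402, -0.578]
ft_force: [-0.9, -0.1, 6.0]
grip_width: 0.465
t 14.1 pos [0.6699 0.0069 0.0372] grip 0.465 F [-0.9 -0.1  6. ] q [-0.3   0.6   0.3   1.55 -0.2   1.02  1.27]
R [[0.348, 0.008, -0.938], [0.938, -0.003, 0.348], [0.0, -1.0, -0.009]]
```

```bash
python3 -m pendant '{"offset":[[0,-0.05,0],[0,-0.15,0],[0,-0.3,0],[0,-0.5,0],[0,-0.7,0],[0,-0.85,0],[0,-0.85,0]],"turn":[[0,0,0],[0,0,0],[0,0,0],[0,0,0],[0,0,0],[0,0,0],[0,0,0]]}'; cat > s3.py <<'E'
from plan import *
def plan(*T):
    go(*T);q=np.array(manip.get_obs()["joint_pos"])
    for p,R in T:
        q,a,b=track(q,np.array(p),R,15);print("pred",q.round(2),round(a,4),round(b,4),"margin",np.minimum(q-lo,hi-q).min().round(2))
def show(yaw,pitch,yb,xb,z,mid=.008):
    R=show_R(yaw,pitch,-1);m=view+ex*xb+ey*yb;m[2]=z;return m+mid*R[:,1],R
E
python3 - <<'E'
from s3 import *
p,d,P=wrist("pics/w6.png")
plan(([.60,.12,.25],pose_down(70)),show(-20,50,-.05,-.05,.23),show(-20,13,-.05,-.03,.22))
E
```

```text
clock: 14.98
position: [0.6698, 0.0072, 0.2113]
ee_rot: [0.584, 0.407, -0.4, -0.577]
ft_force: [-0.0, 0.1, -1.4]
grip_width: 0.474
t 15.03 pos [0.6689 0.0073 0.209 ] grip 0.47 F [ 0.   0.2 -1.6] q [-0.33  0.44  0.34  1.39 -0.15  1.32  1.23]
R [[0.348, 0.011, -0.937], [0.938, -0.003, 0.348], [0.001, -1.0, -0.011]]
off [0.409, -0.21, 0.517] turn [0.014, -0.008, 0.002] | mm 138.0 deg 0.7
off [1.194, -0.082, 0.796] turn [-0.875, -0.008, -0.001] | mm 287.0 deg 39.4
off [1.291, -0.053, 0.808] turn [-1.697, -0.008, -0.004] | mm 305.0 deg 76.4
pred [-0.51  0.29  0.3   1.49 -0.09  1.37  1.01] 0.0 0.0 margin 0.64
pred [-1.    0.2   0.19  1.82  0.75  0.96  0.01] 0.0 0.0 margin 0.55
pred [-1.25  0.44  0.23  2.    1.49  1.21 -0.84] 0.0 0.0 margin 0.37
```

View pics/w6.png

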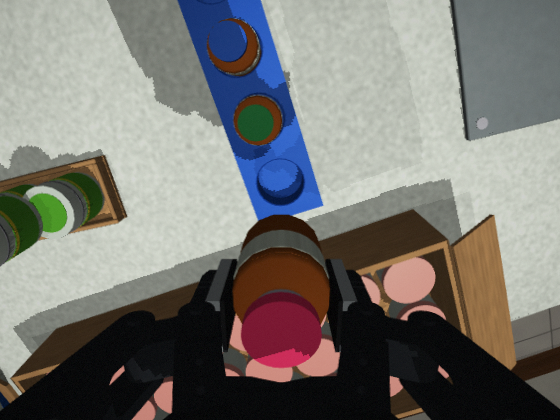

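```bash
python3 -m pendant '{"offset":[[0.1,-0.06,0.12],[0.2,-0.12,0.25],[0.3,-0.18,0.38],[0.41,-0.21,0.52],[0.55,-0.2,0.58],[0.7,-0.18,0.63],[0.8,-0.16,0.68],[0.8,-0.16,0.68]],"turn":[[0,0,0],[0,0,0],[0,0,0],[0,0,0],[-0.15,0,0],[-0.3,0,0],[-0.42,0,0],[-0.42,0,0]]}' - 70; python3 - <<'E'
from s3 import *
plan(show(-20,50,-.05,-.05,.24),show(-20,13,-.05,-.03,.22))
E
```

```text
clock: 16.02
position: [0.594, 0.2082, 0.2376]
ee_rot: [0.669, 0.468, -0.332, -0.473]
ft_force: [1.0, -0.2, -1.8]
grip_width: 0.461
t 16.02 pos [0.594  0.2082 0.2376] grip 0.461 F [ 1.  -0.2 -1.8] q [-0.77  0.16  0.24  1.7   0.25  1.07  0.59]
R [[0.342, 0.312, -0.886], [0.94, -0.114, 0.322], [-0.0, -0.943, -0.332]]
off [0.383, -0.014, 0.094] turn [-0.457, 0.001, -0.0] | mm 79.0 deg 20.6
off [0.48, 0.057, 0.131] turn [-1.28, 0.001, -0.0] | mm 100.0 deg 57.6
pred [-1.    0.19  0.19  1.81  0.74  0.98  0.03] 0.0 0.0 margin 0.56
pred [-1.25  0.44  0.23  2.    1.49  1.21 -0.84] 0.0 0.0 margin 0.37
```

```bash
python3 -m pendant '{"offset":[[0.1,0,0.03],[0.2,-0.01,0.06],[0.3,-0.01,0.08],[0.38,-0.01,0.09],[0.41,0.01,0.1],[0.44,0.03,0.11],[0.44,0.03,0.11]],"turn":[[-0.15,0,0],[-0.3,0,0],[-0.45,0,0],[-0.6,0,0],[-0.75,0,0],[-0.9,0,0],[-0.9,0,0]]}'; python3 - <<'E'
from s3 import *
plan(show(-20,10,-.05,-.03,.22))
E
```

```text
clock: 16.9
position: [0.6052, 0.2969, 0.2216]
ee_rot: [0.791, 0.554, -0.152, -0.212]
ft_force: [-0.1, -0.7, -1.7]
grip_width: 0.468
t 16.9 pos [0.6052 0.2969 0.2216] grip 0.468 F [-0.1 -0.7 -1.7] q [-1.15  0.28  0.2   1.95  1.22  1.04 -0.48]
R [[0.341, 0.811, -0.475], [0.94, -0.298, 0.166], [-0.007, -0.503, -0.864]]
off [0.044, 0.003, 0.016] turn [-0.449, 0.009, -0.001] | mm 9.0 deg 20.2
pred [-1.26  0.47  0.23  2.01  1.53  1.25 -0.89] 0.0 0.0 margin 0.36
```

```bash
python3 -m pendant '{"offset":[[0.01,0,0],[0.03,0,0.01],[0.04,0,0.016],[0.04,0,0.016],[0.04,0,0.016],[0.04,0,0.016]],"turn":[[-0.15,0,0],[-0.3,0,0],[-0.45,0,0],[-0.45,0,0],[-0.45,0,0],[-0.45,0,0]]}'; python3 - <<'E'
from s3 import *
o,R=state();m=o["position"]-.008*R[:,1];d=m-view
print("vial_mid in view",(d@ex).round(3),(d@ey).round(3),d[2].round(3),"level off",np.degrees(np.arcsin(R[2,1])).round(1),"panel off",np.degrees(np.arccos(abs(R[:,1]@ey))).round(1))
a,_=manip.camera("side");b,D=manip.camera("scene")
cv2.imwrite("pics/fin.png",cv2.cvtColor(np.hstack([cv2.resize(a[40:300,60:460],(400,260)),cv2.resize(b[120:420,160:560],(400,260))]),cv2.COLOR_RGB2BGR))
p,dd,P=wrist("pics/w7.png")
Ps=cloud("side",a,manip.camera("side")[1])
for k,s in {"jar":(.606,-.235,.125),"top":(.598,-.288,.125),"j3":(.61,-.204,.065),"green":(.605,.008,.081),"blue":(.543,.009,.081)}.items(): print(k,lid(Ps,s,.028 if s[2]!=.081 else .017))
E
```

```text
clock: 17.65
position: [0.6072, 0.3042, 0.2202]
ee_rot: [0.816, 0.571, -0.052, -0.071]
ft_force: [0.5, -0.2, -1.2]
grip_width: 0.461
t 17.65 pos [0.6072 0.3042 0.2202] grip 0.461 F [ 0.5 -0.2 -1.2] q [-1.26  0.47  0.23  2.01  1.53  1.25 -0.88]
R [[0.343, 0.925, -0.165], [0.939, -0.338, 0.056], [-0.004, -0.174, -0.985]]
vial_mid in view -0.031 -0.05 0.042 level off -10.0 panel off 17.5
jar (array([ 0.603 , -0.2362]), array([ 0.6038, -0.2361]), 0.0275, 318, np.float64(0.1261), array([0.048, 0.054]))
top (array([ 0.5954, -0.29  ]), array([ 0.5995, -0.2881]), 0.026, 358, np.float64(0.1262), array([0.048, 0.05 ]))
j3 (array([ 0.6022, -0.1955]), array([ 0.606 , -0.1964]), 0.0255, 163, np.float64(0.0662), array([0.043, 0.044]))
green (array([0.6051, 0.007 ]), array([0.6063, 0.0082]), 0.0153, 79, np.float64(0.0817), array([0.028, 0.029]))
blue (array([0.5427, 0.0089]), array([0.5433, 0.0103]), 0.0152, 83, np.float64(0.0816), array([0.027, 0.028]))
```

View pics/fin.png

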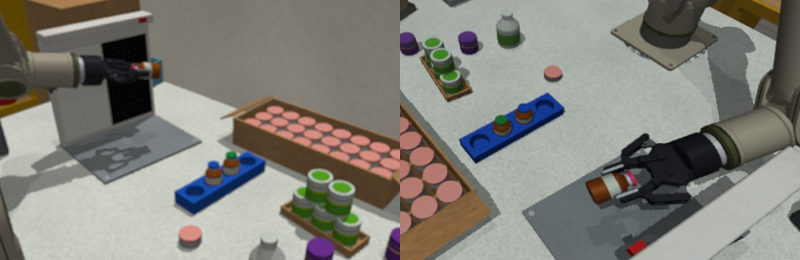

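View pics/w7.png

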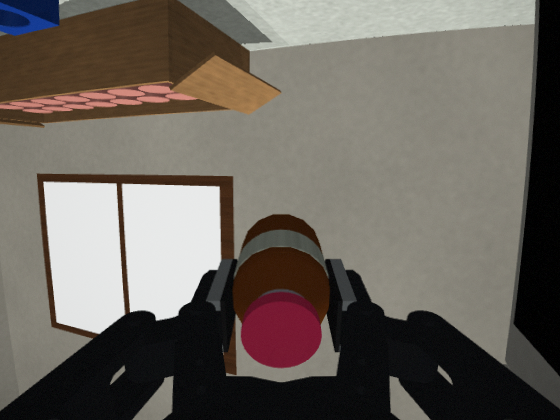

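```bash
python3 -m pendant '{"offset":[[0,0,0],[0,0,0],[0,0,0],[0,0,0]],"turn":[[0,0,0],[0,0,0],[0,0,0],[0,0,0]]}' && python3 - <<'E'
from h import *
o,_=state();print(np.round(o["joint_velocities"],4));print(manip.hand_in())
E
```

```text
clock: 18.35
position: [0.6066, 0.3048, 0.2194]
ee_rot: [0.816, 0.572, -0.052, -0.07]
ft_force: [0.4, 0.6, -1.4]
grip_width: 0.465
t 18.35 pos [0.6066 0.3048 0.2194] grip 0.465 F [ 0.4  0.6 -1.4] q [-1.26  0.47  0.23  2.01  1.53  1.25 -0.88]
R [[0.341, 0.925, -0.165], [0.94, -0.337, 0.054], [-0.006, -0.174, -0.985]]
[-0.0017  0.0021 -0.0011  0.0007  0.0001  0.     -0.0022]
the job is handed in; nothing more can be done
None
```

The job is done and handed in at about 18.4 s; `hand_in` gave no verdict.

**Jar:** The stray jar stands upright and released in the free place. The wrist camera put it about 3 mm from where it belongs, with its lid at 126 mm, so it rests on both jars below.

**Vial:** The pink-capped vial is held on its side in front of the panel with a 70 N grip setting.
- **Position:** its middle is about 135 mm from the panel face, 50 mm from mid-panel and 222 mm up.
- **Attitude:** it is 10° off level and 17° off the panel's width, and it was steady at hand-in. In the last pictures it is in line with the fingers and clear of the board.

**Other stock:** Everything in view in the last pictures is still standing. The measured jar and vial lids show no shift beyond the cameras' own error. I did not re-measure the bottle, the tin or the two hidden bottom jars.

**Disagreement:** The scene and side cameras differed by 4–7 mm, somewhat more than their stated calibration. I relied on the wrist camera for grasping and placing. In the last check the side camera put the jar about 5–8 mm from where the wrist camera did, in line with that difference and still inside the 14 mm limit.

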